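Seat the filter funnel in the vacuum manifold

ROBOT

A 6-joint arm with a two-finger parallel gripper is mounted at the origin on the work surface. World frame = base frame: x ahead of the robot, y to its left, z up, the work surface at z = 0. Lengths are in m, angles in rad, forces in N, time in s.
With the tool pointing down it reaches from about 0.275 to 0.825 m from the base axis. Payload 4.9 kg.
Tool frame: the origin (TCP) lies between the finger pads, 19 mm behind the fingertips; this is the grasp point; z points along the fingers, y is the line along which they close (so a half turn about z gives the same grasp; the last joint's range is limited). The gripper opens to 85 mm and grips with 20 to 120 N. Pads are 22 mm wide; open, the fingers measure 114 mm over their backs; the gripper's body (76 mm by 85 mm) begins 54 mm behind the grasp point. The pads swing forward as they close: fully open they stand 13 mm farther back than shut.
Start: joints at [1.163, 0.326, -0.193, 1.052, 0, 1.437], TCP at [0.149, 0.53, 0.25] pointing down, gripper open.
Joint ranges: [-2.65, 2.65], [-0.97, 1.79], [-1.3, 1.35], [-1.93, 2.1], [-1.47, 1.37], [-3.14, 3.14]. Speed limits (rad/s): [2.57, 2.57, 3.14, 3.14, 3.14, 3.14].

INTERFACE

Orientations are given as a unit quaternion [w, x, y, z].
In Python, from cell import r, viewer, job_done gives the robot as it stands.
- The arm moves only by the shell command python3 -m creep 'ROWS' [FORCE]. ROWS is a JSON list of rows, 1 to 12 of them, each written [[dx, dy, dz], turn, opening]: dx, dy, dz in a scale on which 1.0 is 0.8 m, then a turn about the tool's z in parts of the range, where 1.0 means 180 degrees, then the finger opening in m; each row shifts and turns the commanded pose from where the row before left it, along the tool's axes as they then stand; what a row does not reach is not made up. A row lasts 1/12 s, in which the tool goes at most 0.0417 m and 0.125 rad, less where a joint would pass 70% of its speed; a pose out of reach is approached as far as the arm can. The fingers move at their own pace and stop on an object; FORCE is the grip in N (left out, the last holds). Time passes only in rows, so rows that do not move let the fingers close. It prints the time, the measured TCP pose, the force, the opening and the grip force at its end. A shift or turn number past 1, either way, is cut back to 1. Input that does not fit is refused with a message, and nothing moves.
- r.sense(): the state, without advancing time (a new reading comes with each control period).
- viewer.snapshot(name): name is "scene" or "top" or "wrist"; returns a dict with "pixels" (384x512x3 uint8, red, green, blue), "fx", "fy", "cx", "cy" (pixels), "rvec" (rotation vector, rad) and "tvec" (3), from world to camera coordinates, as OpenCV has them; the wrist camera has in their place "mount" (4x4, takes a point from camera to tool coordinates, whose origin is the TCP and whose axes are the flange's). Camera axes: x right, y down, z forward; pixel columns grow to the right and rows downward; lengths in m; the calibration is good to about 2 mm. A picture is of the moment at which its call begins: read the wrist's pose just before it. There is no depth.
- job_done(): hands the job in; it is judged then, once.
Trained networks look in a picture, given as the dict that the camera call returned (one of the last four; its "shot" number tells which), for a name from the list of things; names that differ only in an ending like _2 or _b are one class to them, and where a whole thing is asked for, a point or a joint stands for the part that bears it (a point fixed in the world has none). Each returns a list of dicts, best first, with "confidence" (0 to 1); they miss things now and then, are a little off and sometimes report something else, mostly with a low value. They report only what shows in the picture. A call takes as long as a camera call. They do not tell look-alikes from the thing itself.
- viewer.outline_of(name, picture): "mask" (384x512 bool, what is visible of it) and "position" ([column, row] in pixels, amid what is visible of it).
- viewer.tip_of(name, picture): "position" ([column, row] in pixels: a listed point, or the origin of a listed thing).
The state is a dict: "time": time; "qpos": joint angles; "joint_velocities": joint speeds; "effort": joint torques, N m; "position": TCP position; "tcp_rot": TCP orientation; "contact_force": force on the tool from outside, world axes, zero at the start; "moment": the same for the moment, N m; "grip_width": finger opening in m; "gripper_force": force on a finger pad.
Only numpy, scipy, OpenCV 4.12 (cv2) and the standard library are available. Lean on these libraries where they do the work, as an engineer would, in place of code of your own. Each camera call takes 0.05 s, during which the arm holds its last target. There are 200 camera calls.

TASK

Take the steel filter funnel out of its drying rack and seat its tapered foot in the rubber collar of the filtration manifold's open station. Let the taper centre itself, then press it gently down until the collar stops and the funnel sits fully home and upright; do not force it, and leave the beaker, the bottle and the meter where they stand.

Things in the scene. Friction and masses are not known exactly. Their poses are not given: they have to be found in the camera images.
- funnel: Round steel filter funnel, 80 mm tall, 0.15-0.24 kg. Origin: centre of its foot's flat underside, z up its axis. A solid smooth cone widens from 16 mm diameter at the foot to 50 mm at 30 mm height; above a flat shoulder stands a straight open cup, 60 mm outer diameter, 3 mm wall, 30 to 80 mm height, inner floor at 34 mm. Grip the cup across its outside, TCP about 60 mm above the foot.
- funnel_rim (a point): Centre of the funnel's mouth, 80 mm above its foot on its axis.
- rack: White drying rack, 110 x 110 x 42 mm, fixed. Origin under its centre. A 54 mm hole in the middle of its top plate (top at 42 mm) holds the funnel by its shoulder: the funnel's foot hangs 12 mm above the bench; it lifts straight up.
- manifold: Aluminium filtration manifold, a fixed box 120 (x) x 300 (y) x 60 mm high on the bench; origin under its centre. Two stations on top, 140 mm apart: at local y = -70 mm one closed by a black rubber bung (top at 92 mm), at local y = +70 mm the open one: a steel flange that carries an upward-opening conical black rubber collar with a slick lining that matches the funnel's cone.
- port (a point): Nominal centre of the open station on the box's top face, 60 mm above the bench. The real flange, on a screw-set post, is fixed with its centre up to 6 mm off this point in the manifold's x and in its y, and at a height that differs by 18 mm from case to case: the collar's mouth (44 mm inside, 52 mm outside, collar 28 mm tall) starts 100 to 120 mm above the bench. Feel or look for it.
- beaker: Clear beaker, 68 mm across, 85 mm tall, standing beyond the work; origin under its centre. Bystander.
- bottle: White round sample bottle, 72 mm across, 150 mm tall, standing beyond the work; origin under its centre. Bystander.
- meter: Grey hand-held meter lying on the bench beyond the manifold, 75 x 150 x 34 mm; origin under its centre. Bystander.
- collar (a joint): Travel of the collar in m: 0 fully raised, 0.006 fully down on its hard stop. Starts at 0 to 0.002. It slides straight down under about 7 N and stays where pushed. A push of over about 18 N on it is too much. When it is down and the cone is fully in it, the funnel's foot is 70 to 89 mm above the bench, by the flange's height.
Things that resemble listed ones, but are neither listed nor needed, are in the scene too. What is shaped like the funnel but blue is not meant. Leave any purple look-alike of the rack alone.

How it is judged:
By the outcome, as a careful person would: the job done as asked, in the order asked, and still so for the second after the job is handed in, with the robot touching nothing.
It also fails if it takes over 48 s, if anything falls off the work surface, if the arm or the gripper's body presses on something with over 40 N, if the wrist force passes 120 N, or if a joint passes its speed limit or range.

## Working session

There is one attempt and no reset: what is moved stays moved. The work goes in short steps, Python scripts to look and compute and a shell command to move; the robot and the scene stay as the last step left them, time stands still between calls to the robot, and variables do not carry over. Pictures are saved under pics/ and viewed, at most 10 in all, crops included, and the job is handed in when it is done.

```bash
mkdir -p pics; ls
cat > h.py <<'E'
import numpy as np,cv2
from cell import r,viewer,job_done
from scipy.spatial.transform import Rotation as R
def cam(p,st=None):
    K=np.array([[p['fx'],0,p['cx']],[0,p['fy'],p['cy']],[0,0,1.]])
    if 'mount' in p:
        q=st['tcp_rot'];T=np.eye(4);T[:3,:3]=R.from_quat([q[1],q[2],q[3],q[0]]).as_matrix();T[:3,3]=st['position']
        W=T@p['mount'];return K,W[:3,:3],W[:3,3]
    Rm=cv2.Rodrigues(np.array(p['rvec'],float))[0];return K,Rm.T,-Rm.T@np.array(p['tvec'],float).ravel()
def ray(p,uv,st=None):
    K,Rw,c=cam(p,st);return c,Rw@np.linalg.inv(K)@np.array([uv[0],uv[1],1.])
def atz(p,uv,z,st=None):
    c,d=ray(p,uv,st);return c+d*(z-c[2])/d[2]
def proj(p,X,st=None):
    K,Rw,c=cam(p,st);x=K@Rw.T@(np.array(X)-c);return x[:2]/x[2]
E
python3 - <<'E'
from h import *
s=r.sense();print({k:np.round(v,3) for k,v in s.items()})
ims=[]
for n in ['scene','top']:
    p=viewer.snapshot(n);ims.append(p['pixels'])
    print(n,np.round(cam(p)[2],3))
    for nm,z in [('funnel',.012),('funnel_rim',.092),('rack',0),('manifold',0),('port',.06),('collar',.1),('beaker',0),('bottle',0),('meter',0)]:
        try:
            for d in viewer.tip_of(nm,p)[:3]: print(' tip',nm,round(d['confidence'],2),np.round(d['position']),np.round(atz(p,d['position'],z),3))
        except Exception as e: print(nm,e)
    for nm in ['funnel','collar']:
        for d in viewer.outline_of(nm,p)[:3]: print(' out',nm,round(d['confidence'],2),np.round(d['position']),d['mask'].sum())
for n,i in zip('st',ims): cv2.imwrite(f'pics/{n}1.png',i[:,:,::-1])
print(r.sense()['time'])
E
```

```text
pics
{'time': np.float64(0.0), 'qpos': array([ 1.163,  0.327, -0.194,  1.052, -0.   ,  1.437]), 'joint_velocities': array([ 0.003, -0.002, -0.001,  0.001, -0.002, -0.001]), 'effort': array([-0.0000e+00, -4.4340e+01,  2.6244e+01,  1.5000e-02, -0.0000e+00,
       -0.0000e+00]), 'position': array([0.148, 0.529, 0.249]), 'tcp_rot': array([-0.   ,  0.136,  0.991, -0.001]), 'contact_force': array([-0.057,  0.398, -0.979]), 'moment': array([ 0.048, -0.012,  0.061]), 'gripper_force': np.float64(0.0), 'grip_width': np.float64(0.085)}
scene [1.297 0.502 0.914]
 tip funnel 0.7 [287. 202.] [0.485 0.175 0.012]
 tip funnel 0.58 [315. 184.] [0.369 0.223 0.012]
 tip funnel 0.56 [333. 214.] [0.469 0.323 0.012]
 tip funnel_rim 0.79 [315. 163.] [0.36  0.211 0.092]
 tip funnel_rim 0.76 [290. 180.] [0.468 0.175 0.092]
 tip funnel_rim 0.57 [335. 193.] [0.461 0.316 0.092]
 tip rack 0.75 [360. 254.] [0.564 0.441 0.   ]
 tip rack 0.66 [290. 201.] [0.465 0.18  0.   ]
 tip manifold 0.65 [201. 181.] [ 0.518 -0.126  0.   ]
 tip port 0.63 [215. 178.] [ 0.54  -0.052  0.06 ]
collar it knows: beaker, bottle, funnel,
[... 634 characters left out ...]
357 0.208 0.092]
 tip rack 0.85 [225. 217.] [0.475 0.172 0.   ]
 tip rack 0.61 [140. 190.] [0.552 0.434 0.   ]
 tip manifold 0.93 [321. 207.] [ 0.514 -0.125  0.   ]
 tip port 0.58 [299. 202.] [ 0.525 -0.05   0.06 ]
collar it knows: beaker, bottle, funnel, funnel_rim, manifold, meter, port, rack
 tip beaker 0.9 [247. 128.] [0.755 0.113 0.   ]
 tip beaker 0.64 [283. 129.] [ 0.756 -0.001  0.   ]
 tip bottle 0.76 [283. 127.] [ 0.763 -0.002  0.   ]
 tip meter 0.89 [348. 132.] [ 0.753 -0.207  0.   ]
 out funnel 0.84 [211. 260.] 355
 out funnel 0.73 [223. 214.] 359
 out funnel 0.6 [176. 219.] 373
 out collar 0.69 [304. 194.] 161
 out collar 0.43 [248. 123.] 448
 out collar 0.16 [324. 205.] 4168
1.1
```

View pics/s1.png

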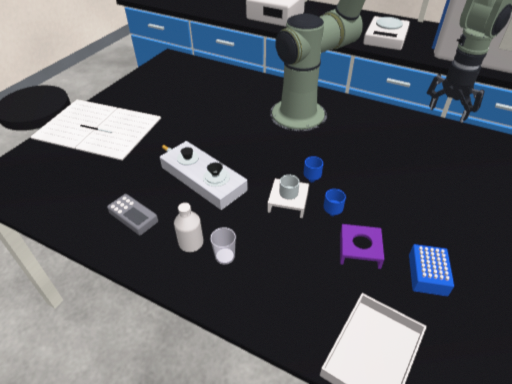

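View pics/t1.png

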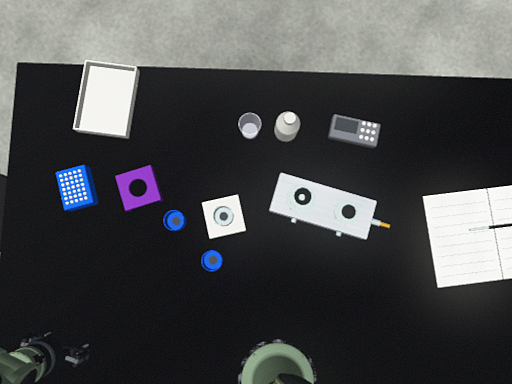

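The steel funnel sits in the white rack (top image 223,216; scene 289,186). The open station is the manifold's left one (top 302,197; scene 215,170), and the bung is the right one (top 348,212). The blue cups and the purple rack are decoys. I'll move above the funnel and look with the wrist camera.

Units first: shifts go in shares of 0.8 m and turns go in shares of 180 degrees. So -0.034 m / 0.8 = -0.0425, -0.0208 m / 0.8 = -0.026.

```bash
python3 -m creep '[[[-0.0425, -0.026, 0], 0, 0.085], [[-0.0425, -0.026, 0], 0, 0.085], [[-0.0425, -0.026, 0], 0, 0.085], [[-0.0425, -0.026, 0], 0, 0.085], [[-0.0425, -0.026, 0], 0, 0.085], [[-0.0425, -0.026, 0], 0, 0.085], [[-0.0425, -0.026, 0], 0, 0.085], [[-0.0425, -0.026, 0], 0, 0.085], [[-0.0425, -0.026, 0], 0, 0.085], [[-0.0425, -0.026, 0], 0, 0.085], [[-0.0425, -0.026, 0], 0, 0.085], [[-0.0375, -0.025, 0], 0, 0.085]]' 40
python3 -m creep '[[[0, 0, 0], 0, 0.085], [[0, 0, 0], 0, 0.085], [[0, 0, 0], 0, 0.085]]'
python3 - <<'E'
from h import *
s=r.sense();p=viewer.snapshot('wrist');print(np.round(s['position'],4),s['time'],np.round(cam(p,s)[2],3),np.round(p['mount'],3))
np.save('pics/w1.npy',p['pixels']);cv2.imwrite('pics/w1.png',p['pixels'][:,:,::-1])
for nm,z in [('funnel',.012),('funnel_rim',.092),('rack',0),('port',.06)]:
    for d in viewer.tip_of(nm,p)[:3]: print(nm,round(d['confidence'],2),np.round(d['position']),np.round(atz(p,d['position'],z,s),4))
for d in viewer.outline_of('funnel',p)[:3]:
    m=d['mask'].astype(np.uint8);c=max(cv2.findContours(m,0,2)[0],key=len);e=cv2.fitEllipse(c)
    print('out',round(d['confidence'],2),np.round(d['position']),m.sum(),np.round(e[0]),np.round(e[1]),np.round(atz(p,e[0],.092,s),4))
E
```

```text
time: 2.1
position: [0.472, 0.1788, 0.2502]
tcp_rot: [0.0, 0.137, 0.991, 0.0]
contact_force: [0.3, 0.6, -0.2]
grip_width: 0.0852
gripper_force: 0.0
time: 2.35
position: [0.4699, 0.1808, 0.2498]
tcp_rot: [-0.0, 0.137, 0.991, 0.0]
contact_force: [0.2, 0.2, -0.4]
grip_width: 0.0849
gripper_force: 0.0
[0.4699 0.1808 0.2498] 2.35 [0.403 0.2   0.374] [[-0.001 -0.961 -0.277  0.07 ]
 [ 1.    -0.    -0.001  0.   ]
 [ 0.001 -0.277  0.961 -0.124]
 [ 0.     0.     0.     1.   ]]
funnel 0.83 [245. 168.] [0.4723 0.1721 0.012 ]
funnel 0.58 [367. 124.] [0.4609 0.3093 0.012 ]
funnel_rim 0.87 [398. 125.] [0.4562 0.3098 0.092 ]
funnel_rim 0.78 [249. 190.] [0.4763 0.1759 0.092 ]
funnel_rim 0.57 [237.  29.] [0.3507 0.2019 0.092 ]
rack 0.59 [486. 173.] [0.5541 0.4331 0.    ]
port 0.91 [ 57. 290.] [ 0.5355 -0.0528  0.06  ]
out 0.88 [391. 126.] 4715 [392. 123.] [70. 84.] [0.4535 0.3053 0.092 ]
out 0.79 [237.  32.] 4448 [236.  27.] [73. 88.] [0.349  0.2016 0.092 ]
out 0.71 [246. 184.] 3860 [247. 187.] [66. 73.] [0.4732 0.1749 0.092 ]
```

View pics/w1.png

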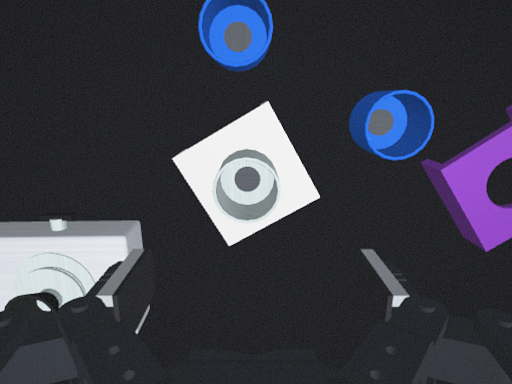

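The funnel rim centre is at wrist pixel (248,189), which gives about (0.4745, 0.1755) at z 0.092. That agrees with the top and scene views. Descending now.

Converted, 0.035 m / 0.8 = 0.0438, 0.03 m / 0.8 = 0.0375.

```bash
python3 -m creep '[[[-0.0075, -0.005, 0.025], 0, 0.085], [[0, 0, 0.0438], 0, 0.085], [[0, 0, 0.0438], 0, 0.085], [[0, 0, 0.0438], 0, 0.085], [[0, 0, 0.0375], 0, 0.085], [[0, 0, 0.0288], 0, 0.085], [[0, 0, 0], 0, 0.085], [[0, 0, 0], 0, 0.085]]' 40
python3 -m creep '[[[0, 0, 0], 0, 0.05], [[0, 0, 0], 0, 0.05], [[0, 0, 0], 0, 0.05], [[0, 0, 0], 0, 0.05], [[0, 0, 0], 0, 0.05], [[0, 0, 0], 0, 0.05], [[0, 0, 0], 0, 0.05], [[0, 0, 0], 0, 0.05]]' 40
```

```text
time: 3.32
position: [0.4739, 0.1755, 0.0714]
tcp_rot: [-0.001, 0.136, 0.991, -0.0]
contact_force: [0.0, -0.4, -0.3]
grip_width: 0.085
gripper_force: 0.0
time: 3.98
position: [0.4766, 0.1755, 0.074]
tcp_rot: [0.002, 0.136, 0.991, 0.0]
contact_force: [-0.2, -0.3, 7.3]
grip_width: 0.0579
gripper_force: 43.1
```

Converted, -0.04 m / 0.8 = -0.05, -0.035 m / 0.8 = -0.0438.

```bash
python3 -m creep '[[[0, 0, -0.0125], 0, 0.05], [[0, 0, -0.025], 0, 0.05], [[0, 0, -0.0438], 0, 0.05], [[0, 0, -0.05], 0, 0.05], [[0, 0, -0.05], 0, 0.05], [[0, 0, -0.05], 0, 0.05], [[0, 0, 0], 0, 0.05], [[0, 0, 0], 0, 0.05], [[0, 0, 0], 0, 0.05]]'
python3 - <<'E'
from h import *
s=r.sense();print(s['time'],np.round(s['position'],4),s['contact_force'],s['moment'])
ims=[]
for n in ['wrist','top','scene']:
    p=viewer.snapshot(n);ims.append(p['pixels'])
    for d in viewer.tip_of('port',p)[:1]: print(n,'port',np.round(d['position']),np.round(atz(p,d['position'],.06,s),4))
    for nm,z in [('funnel',s['position'][2]-.06),('funnel_rim',s['position'][2]+.02)]:
        for d in viewer.tip_of(nm,p)[:3]: print(n,nm,round(d['confidence'],2),np.round(d['position']),np.round(atz(p,d['position'],z,s),4))
    print('fx',p['fx'])
w,t,sc=ims
up=lambda i,a,b,c,d,f:cv2.resize(i[b:d,a:c],None,fx=f,fy=f,interpolation=2)
a=up(t,270,170,390,245,3.3);b=up(sc,150,110,330,210,2.2)
h=250;o=np.zeros((h+384,800,3),np.uint8)
o=np.zeros((600,800,3),np.uint8);o[:b.shape[0],:b.shape[1]]=b;o[:a.shape[0],400:400+a.shape[1]]=a[:,:400]
w2=w[:, :][:340];o[255:255+340,:512]=w2
cv2.imwrite('pics/c2.png',o[:,:,::-1])
E
```

```text
time: 4.73
position: [0.4746, 0.1752, 0.257]
tcp_rot: [0.0, 0.136, 0.991, 0.0]
contact_force: [-0.2, 0.4, -1.9]
grip_width: 0.0576
gripper_force: 43.9
4.7333 [0.4746 0.1752 0.257 ] [-0.2373128   0.3539101  -1.86206279] [-0.03266544  0.00443729 -0.00913638]
wrist port [ 64. 282.] [ 0.5364 -0.053   0.06  ]
wrist funnel 0.87 [250. 220.] [0.4727 0.1741 0.197 ]
wrist funnel 0.82 [243.  38.] [0.3785 0.1972 0.197 ]
wrist funnel 0.58 [367. 119.] [0.4345 0.2505 0.197 ]
wrist funnel_rim 0.85 [254. 303.] [0.4754 0.1758 0.277 ]
wrist funnel_rim 0.58 [402. 117.] [0.4249 0.2362 0.277 ]
fx 335.46596948528884
top port [300. 198.] [ 0.5359 -0.0508  0.06  ]
top funnel 0.41 [178. 220.] [0.4543 0.2834 0.197 ]
top funnel_rim 0.53 [173. 220.] [0.4501 0.2826 0.277 ]
fx 444.1069804140561
scene port [217. 175.] [ 0.5252 -0.0551  0.06  ]
scene funnel 0.89 [331. 215.] [0.6427 0.3553 0.197 ]
scene funnel 0.85 [291. 153.] [0.4692 0.1716 0.197 ]
scene funnel 0.66 [311. 180.] [0.5514 0.266  0.197 ]
scene funnel_rim 0.93 [314. 162.] [0.5711 0.2741 0.277 ]
scene funnel_rim 0.76 [334. 194.] [0.6534 0.3571 0.277 ]
scene funnel_rim 0.66 [294. 132.] [0.4783 0.1812 0.277 ]
fx 397.440890138377
```

View pics/c2.png

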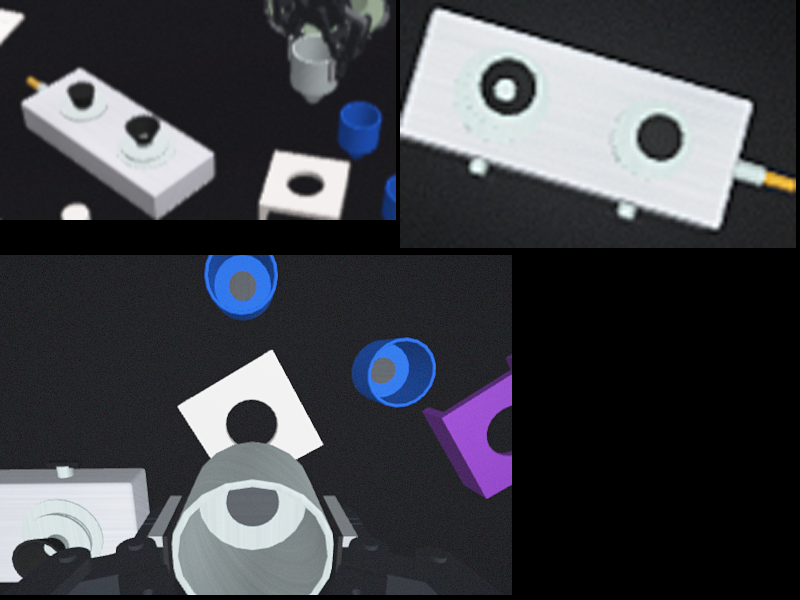

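The funnel is held upright and the rack is empty. The collar mouth is at top pixel (302.7,196.7) and scene pixel (215,168). I'll take two wrist views of the collar, one from each side, to triangulate its centre and height.

Converted, -0.0267 m / 0.8 = -0.0334, -0.0177 m / 0.8 = -0.0221.

```bash
python3 -m creep '[[[-0.0334, -0.0221, 0], 0, 0.05], [[-0.0334, -0.0221, 0], 0, 0.05], [[-0.0334, -0.0221, 0], 0, 0.05], [[-0.0334, -0.0221, 0], 0, 0.05], [[-0.0334, -0.0221, 0], 0, 0.05], [[-0.0334, -0.0221, 0], 0, 0.05], [[0, 0, 0], 0, 0.05], [[0, 0, 0], 0, 0.05], [[0, 0, 0], 0, 0.05], [[0, 0, 0], 0, 0.05]]'
cat > snap.py <<'E'
import sys,pickle
from h import *
s=r.sense();p=viewer.snapshot('wrist');pickle.dump((s,p),open(sys.argv[1]+'.pkl','wb'))
cv2.imwrite(f'pics/{sys.argv[1]}.png',p['pixels'][:,:,::-1])
for d in viewer.tip_of('port',p)[:1]: print('port',np.round(d['position']),np.round(atz(p,d['position'],.06,s),4))
E
python3 snap.py v1
python3 -m creep '[[[-0.0128, -0.0451, 0], 0, 0.05], [[-0.0128, -0.0451, 0], 0, 0.05], [[-0.0128, -0.0451, 0], 0, 0.05], [[-0.0128, -0.0451, 0], 0, 0.05], [[0, 0, 0], 0, 0.05], [[0, 0, 0], 0, 0.05], [[0, 0, 0], 0, 0.05], [[0, 0, 0], 0, 0.05]]'
python3 snap.py v2
python3 -c "
import cv2,numpy as np
a=[cv2.imread(f'pics/v{i}.png') for i in (1,2)]
cv2.imwrite('pics/v12.png',np.hstack([a[0][:, :400],a[1][:,112:]]))"
```

```text
time: 6.17
position: [0.5999, 0.0305, 0.2569]
tcp_rot: [-0.0, 0.136, 0.991, 0.0]
contact_force: [0.2, 0.7, -2.5]
grip_width: 0.0581
gripper_force: 43.9
port [148. 132.] [ 0.5356 -0.0535  0.06  ]
time: 6.93
position: [0.6007, -0.1188, 0.2571]
tcp_rot: [-0.0, 0.136, 0.991, 0.0]
contact_force: [0.3, -0.9, -2.2]
grip_width: 0.058
gripper_force: 44.5
port [302.  86.] [ 0.5363 -0.0538  0.06  ]
```

View pics/v12.png

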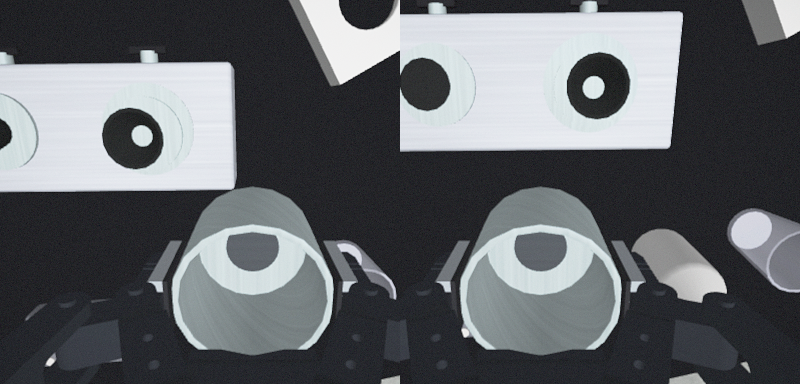

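Both views show the collar as a black ring inside the flange, at (133,138) in v1 and about (310,86) in v2. I'll fit the ring and triangulate.

Run:
```python
from h import *
import pickle
from scipy.optimize import least_squares
obs=[]
for n,seed in (('v1',(133,138)),('v2',(310,86))):
    s,p=pickle.load(open(n+'.pkl','rb'))
    m=(cv2.cvtColor(p['pixels'],cv2.COLOR_RGB2GRAY)<90).astype(np.uint8)
    cs=[c for c in cv2.findContours(m,cv2.RETR_LIST,cv2.CHAIN_APPROX_NONE)[0] if 500<cv2.contourArea(c)<6000 and cv2.pointPolygonTest(c,seed,False)>0]
    c=max(cs,key=cv2.contourArea);h=cv2.convexHull(c);e=cv2.fitEllipse(c);print(n,np.round(e[0],1),np.round(e[1],1),cv2.contourArea(c))
    obs.append((s,p,c[:,0,:].astype(float)))
a=np.linspace(0,2*np.pi,72)
def rad(x,k):
    s,p,c=obs[k];pts=np.array([proj(p,[x[0]+.026*np.cos(t),x[1]+.026*np.sin(t),x[2]],s) for t in a])
    poly=pts.astype(np.float32).reshape(-1,1,2)
    return np.array([cv2.pointPolygonTest(poly,(float(u),float(v)),True) for u,v in c])
f=least_squares(lambda x:np.concatenate([rad(x,0),rad(x,1)]),[.535,-.053,.11],diff_step=1e-4,x_scale=.01,loss='soft_l1')
print(np.round(f.x,4),[np.round([rad(f.x,k).mean(),rad(f.x,k).std()],2) for k in (0,1)])
# ray intersection of ellipse centres w/ fitEllipse
A=[];b=[]
for s,p,c in obs:
    o,d=ray(p,cv2.fitEllipse(c.astype(np.float32))[0],s);d/=np.linalg.norm(d);P=np.eye(3)-np.outer(d,d);A.append(P);b.append(P@o)
print(np.round(np.linalg.lstsq(np.vstack(A),np.hstack(b),rcond=None)[0],4))
s,p=pickle.load(open('v2.pkl','rb'))
# funnel rim in hand, by white rim ellipse centre approx
for d in viewer.tip_of('funnel_rim',viewer.snapshot('wrist'))[:1]:print(d['position'],atz(p,d['position'],s['position'][2]+.02,s))
```

```text
v1 [132.2 138. ] [56.7 62.3] 2773.0
v2 [309.7  85.3] [60.9 65.5] 3134.5
[ 0.5375 -0.0547  0.0992] [array([1.52, 1.18]), array([1.63, 1.26])]
[ 0.5366 -0.054   0.1041]
[254.6, 301.6] [ 0.6008033  -0.11792717  0.27711989]
```

Converted, 0.03 m / 0.8 = 0.0375, 0.0263 m / 0.8 = 0.0329.

```bash
python3 -m creep '[[[0.0329, 0.0186, 0], 0, 0.05], [[0.0329, 0.0186, 0], 0, 0.05], [[0.0329, 0.0186, 0], 0, 0.05], [[0, 0, 0.0375], 0, 0.05], [[0, 0, 0.0375], 0, 0.05], [[0, 0, 0.025], 0, 0.05], [[0, 0, 0], 0, 0.05], [[0, 0, 0], 0, 0.05], [[0, 0, 0], 0, 0.05], [[0, 0, 0], 0, 0.05]]'
python3 - <<'E'
from h import *
p=viewer.snapshot('scene');i=p['pixels'][90:210,150:310]
cv2.imwrite('pics/s3.png',cv2.resize(i,None,fx=4,fy=4,interpolation=2)[:,:,::-1])
s=r.sense();print(s['position'],s['contact_force'],s['moment'])
E
```

```text
time: 7.97
position: [0.5383, -0.0562, 0.1787]
tcp_rot: [0.001, 0.136, 0.991, -0.0]
contact_force: [1.7, -0.3, -1.8]
grip_width: 0.0583
gripper_force: 44.4
[ 0.53828037 -0.05622445  0.17866882] [ 0.94762646  0.39201427 -2.22813329] [ 0.01194575 -0.02158083 -0.00161287]
```

View pics/s3.png

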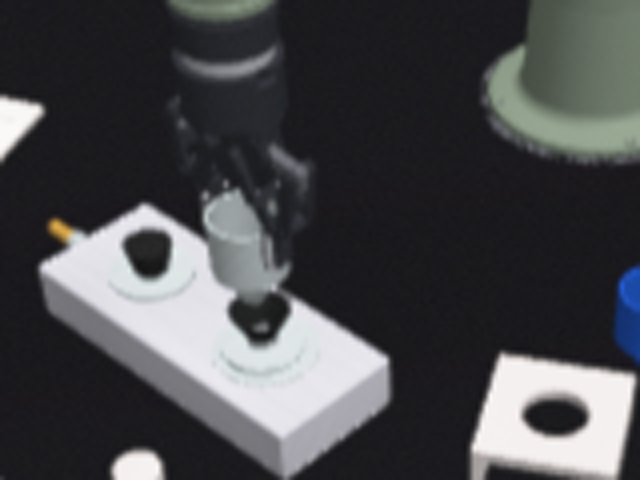

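The scene crop shows the foot directly over the collar mouth (crop 258,300). Descending in small steps.

Converted, 0.006 m / 0.8 = 0.0075, 0.001 m / 0.8 = 0.0013.

```bash
python3 -m creep '[[[0.0013, 0.0013, 0.0075], 0, 0.05], [[0, 0, 0.0075], 0, 0.05], [[0, 0, 0.0075], 0, 0.05], [[0, 0, 0.005], 0, 0.05], [[0, 0, 0], 0, 0.05], [[0, 0, 0], 0, 0.05], [[0, 0, 0], 0, 0.05]]'
python3 -m creep '[[[0, 0, 0.0025], 0, 0.05], [[0, 0, 0.0025], 0, 0.05], [[0, 0, 0], 0, 0.05], [[0, 0, 0], 0, 0.05]]'
python3 -m creep '[[[0, 0, 0.0019], 0, 0.05], [[0, 0, 0.0019], 0, 0.05], [[0, 0, 0], 0, 0.05], [[0, 0, 0], 0, 0.05]]'
```

```text
time: 8.6
position: [0.5363, -0.0547, 0.1549]
tcp_rot: [-0.0, 0.136, 0.991, 0.0]
contact_force: [1.1, 0.1, -1.4]
grip_width: 0.0574
gripper_force: 44.5
time: 8.93
position: [0.5362, -0.0547, 0.1509]
tcp_rot: [-0.0, 0.136, 0.991, -0.0]
contact_force: [-0.4, -0.8, -2.2]
grip_width: 0.0582
gripper_force: 44.5
time: 9.27
position: [0.5362, -0.0547, 0.1479]
tcp_rot: [-0.0, 0.136, 0.991, 0.0]
contact_force: [-0.0, 0.6, -2.1]
grip_width: 0.0581
gripper_force: 44.5
```

Converted, 0.001 m / 0.8 = 0.0013.

```bash
for i in 1 ; do python3 -m creep '[[[0, 0, 0.0013], 0, 0.05], [[0, 0, 0.0013], 0, 0.05], [[0, 0, 0], 0, 0.05], [[0, 0, 0], 0, 0.05]]'|egrep 'pos|contact|time'; done
python3 -m creep '[[[0, 0, 0.0013], 0, 0.05], [[0, 0, 0.0013], 0, 0.05], [[0, 0, 0], 0, 0.05], [[0, 0, 0], 0, 0.05]]'|egrep 'pos|contact|time'
python3 -m creep '[[[0, 0, 0.0013], 0, 0.05], [[0, 0, 0.0013], 0, 0.05], [[0, 0, 0], 0, 0.05], [[0, 0, 0], 0, 0.05]]'|egrep 'pos|contact|time'
```

```text
time: 9.6
position: [0.5362, -0.0547, 0.1459]
contact_force: [0.0, -0.3, -2.3]
time: 9.93
position: [0.5362, -0.0547, 0.1439]
contact_force: [1.2, 0.0, -2.5]
time: 10.27
position: [0.5365, -0.0544, 0.142]
contact_force: [1.0, 1.3, -1.2]
```

Converted, 0.001 m / 0.8 = 0.0013.

```bash
python3 -m creep '[[[0, 0, 0.0013], 0, 0.05], [[0, 0, 0], 0, 0.05], [[0, 0, 0], 0, 0.05]]'|egrep 'pos|contact|time'
python3 -m creep '[[[0, 0, 0.0013], 0, 0.05], [[0, 0, 0], 0, 0.05], [[0, 0, 0], 0, 0.05]]'|egrep 'pos|contact|time'
```

```text
time: 10.52
position: [0.5366, -0.0542, 0.1413]
contact_force: [1.2, 4.1, 1.1]
time: 10.77
position: [0.5367, -0.0543, 0.1404]
contact_force: [0.0, 5.0, 3.7]
```

The cone is touching the collar with some side load, so I'll yield sideways in the direction it pushes.

Converted, 0.001 m / 0.8 = 0.0013.

```bash
python3 -m creep '[[[0, 0.0013, 0], 0, 0.05], [[0, 0, 0], 0, 0.05], [[0, 0, 0], 0, 0.05]]'|egrep 'pos|contact|time'
python3 -m creep '[[[0, 0, 0.0009], 0, 0.05], [[0, 0, 0], 0, 0.05], [[0, 0, 0], 0, 0.05]]'|egrep 'pos|contact|time'
```

```text
time: 11.02
position: [0.5368, -0.0541, 0.1402]
contact_force: [0.1, 2.9, 3.8]
time: 11.27
position: [0.5367, -0.054, 0.1393]
contact_force: [0.4, 1.9, 4.4]
```

Converted, 0.001 m / 0.8 = 0.0013, 0.0005 m / 0.8 = 0.0006.

```bash
python3 -m creep '[[[0, 0.0006, 0.0013], 0, 0.05], [[0, 0, 0], 0, 0.05], [[0, 0, 0], 0, 0.05]]'|egrep 'pos|contact|time'
python3 -m creep '[[[0, 0, 0.0013], 0, 0.05], [[0, 0, 0], 0, 0.05], [[0, 0, 0], 0, 0.05]]'|egrep 'pos|contact|time'
python3 -m creep '[[[0, 0, 0.0013], 0, 0.05], [[0, 0, 0], 0, 0.05], [[0, 0, 0], 0, 0.05]]'|egrep 'pos|contact|time'
```

```text
time: 11.52
position: [0.5367, -0.0538, 0.1382]
contact_force: [1.2, 0.2, 3.5]
time: 11.77
position: [0.5367, -0.0537, 0.1372]
contact_force: [0.1, -1.6, 3.5]
time: 12.02
position: [0.5368, -0.0537, 0.1365]
contact_force: [-0.7, -0.8, 5.4]
```

The collar is sliding under a steady push of about 6–7 N. I'll continue until the force rises.

Converted, 0.0007 m / 0.8 = 0.0009.

```bash
python3 -m creep '[[[0, 0, 0.0009], 0, 0.05], [[0, 0, 0], 0, 0.05], [[0, 0, 0], 0, 0.05]]'|egrep 'pos|contact|time'
python3 -m creep '[[[0, 0, 0.0009], 0, 0.05], [[0, 0, 0], 0, 0.05], [[0, 0, 0], 0, 0.05]]'|egrep 'pos|contact|time'
```

```text
time: 12.27
position: [0.5368, -0.0537, 0.1364]
contact_force: [-2.7, -0.5, 10.9]
time: 12.52
position: [0.5369, -0.0538, 0.1363]
contact_force: [-3.0, 0.2, 15.0]
```

Hard stop reached: z holds at 0.1364 while the force climbs. I'll back off most of the load, then release slowly.

Converted, -0.001 m / 0.8 = -0.0013.

```bash
python3 -m creep '[[[0, 0, -0.0013], 0, 0.05], [[0, 0, 0], 0, 0.05], [[0, 0, 0], 0, 0.05]]' 20
python3 -m creep '[[[0, 0, 0], 0, 0.062], [[0, 0, 0], 0, 0.066], [[0, 0, 0], 0, 0.07], [[0, 0, 0], 0, 0.085], [[0, 0, 0], 0, 0.085], [[0, 0, 0], 0, 0.085], [[0, 0, 0], 0, 0.085], [[0, 0, 0], 0, 0.085]]' 20
```

```text
time: 12.77
position: [0.5368, -0.0537, 0.1365]
tcp_rot: [0.0, 0.137, 0.991, -0.001]
contact_force: [-1.6, -0.6, 9.2]
grip_width: 0.0582
gripper_force: 45.7
time: 13.43
position: [0.5366, -0.0533, 0.1358]
tcp_rot: [-0.0, 0.136, 0.991, 0.0]
contact_force: [0.2, -0.7, -0.2]
grip_width: 0.0849
gripper_force: 0.0
```

Converted, -0.04 m / 0.8 = -0.05, -0.035 m / 0.8 = -0.0438.

```bash
python3 -m creep '[[[0, 0, -0.0188], 0, 0.085], [[0, 0, -0.0375], 0, 0.085], [[0, 0, -0.05], 0, 0.085], [[0, 0, -0.0438], 0, 0.085], [[-0.0375, 0, 0], 0, 0.085], [[-0.0375, 0, 0], 0, 0.085], [[0, 0, 0], 0, 0.085], [[0, 0, 0], 0, 0.085], [[0, 0, 0], 0, 0.085], [[0, 0, 0], 0, 0.085]]'
python3 - <<'E'
from h import *
s=r.sense();z=.0743
w=viewer.snapshot('wrist');sc=viewer.snapshot('scene')
for n,p in (('w',w),('s',sc)):
  for nm,h in (('funnel_rim',.08),('funnel',0)):
    for d in viewer.tip_of(nm,p)[:3]: print(n,nm,round(d['confidence'],2),np.round(d['position'],1),np.round(atz(p,d['position'],z+h,s),4),'expect',np.round(proj(p,[.5367,-.0535,z+h],s),1))
a=np.linspace(0,2*np.pi,73)
im=w['pixels'].copy();q=np.array([proj(w,[.5367+.03*np.cos(t),-.0535+.03*np.sin(t),z+.08],s) for t in a]).round().astype(np.int32)
cv2.polylines(im,[q],True,(255,0,0),1)
c=cv2.resize(sc['pixels'][100:200,160:270],(528,480),interpolation=2)[:384]
cv2.imwrite('pics/f.png',np.hstack([im[:,100:400],c[:,:480]])[:,:,::-1])
E
```

```text
time: 14.27
position: [0.5932, -0.0691, 0.2554]
tcp_rot: [-0.001, 0.136, 0.991, 0.0]
contact_force: [0.1, 0.1, -0.2]
grip_width: 0.0847
gripper_force: 0.0
w funnel_rim 0.97 [250.9 117.3] [ 0.5375 -0.0544  0.1543] expect [251.9 115.6]
w funnel 0.81 [249.6 109.3] [ 0.5346 -0.0552  0.0743] expect [252.1 111.1]
s funnel_rim 0.66 [333.  194.8] [0.5323 0.3271 0.1543] expect [212.6 154.5]
s funnel_rim 0.61 [314.8 162. ] [0.4276 0.2325 0.1543] expect [212.6 154.5]
s funnel 0.85 [215.7 176.6] [ 0.5446 -0.0451  0.0743] expect [214.8 174.3]
s funnel 0.63 [311.6 180.8] [0.4243 0.2288 0.0743] expect [214.8 174.3]
s funnel 0.55 [332.9 217.2] [0.5367 0.3392 0.0743] expect [214.8 174.3]
```

View pics/f.png

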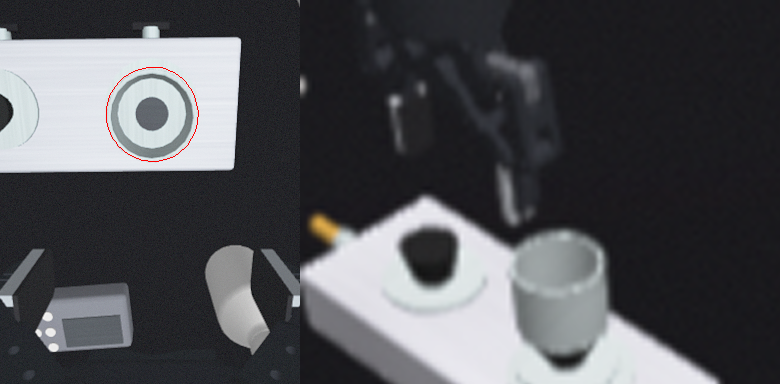

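The wrist view shows the funnel concentric in the station, with its rim at the predicted place (251,117 against 252,116). The scene crop shows it upright in the collar and clear of the gripper. Handing in.

```bash
python3 -c "
from cell import job_done
print(job_done())"
```

```text
the job is handed in; nothing more can be done
None
```

The funnel is seated upright in the open station's collar, pressed to its hard stop with a peak push of about 17 N, close to the 18 N limit. It is released, and the job was handed in at about 14.5 s with no contact with the beaker, bottle or meter.

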